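Set the sprung length stop on its pin and butt the offcut against it

ROBOT

A 7-joint arm with a two-finger parallel gripper is mounted at the origin on a cart in front of the work surface, level with it; the furniture and walls round the work are solid. World frame = base frame: x ahead of the robot, y to its left, z up, the work surface at z = 0. Lengths are in m, angles in rad, forces in N, time in s.
With the tool pointing down it reaches from about 0.4 to 0.85 m from the base axis. Payload 10.4 kg.
Tool frame: the origin (TCP) lies at the centre of the arm's flange, where the gripper is bolted on; the fingertips stand 173 mm ahead of it and the grasp point (between the pads) lies 155 mm ahead of it; z points along the fingers, y is the line along which they close (so a half turn about z gives the same grasp; the last joint's range is limited). The gripper opens to 85 mm and grips with 20 to 120 N. Pads are 22 mm wide; open, the fingers measure 114 mm over their backs; the gripper's body (76 mm by 85 mm) begins 54 mm behind the grasp point. The pads swing forward as they close: fully open they stand 13 mm farther back than shut.
Start: joints at [1.307, 0.332, -0.065, 1.46, 0.022, 1.35, -0.088], TCP at [0.149, -0.607, 0.405] pointing down, gripper open.
Joint ranges: [-2.6, 2.6], [-0.5, 2.12], [-1.47, 1.34], [0.16, 2.42], [-1.27, 4.41], [0.06, 2.06], [-2.6, 2.6]. Speed limits (rad/s): [2.22, 2.22, 2.79, 2.79, 3.14, 3.14, 3.14].

INTERFACE

Orientations are given as a unit quaternion [x, y, z, w].
In Python, from workcell import manip, viewer, finder gives the robot as it stands.
- The arm moves only by the tool arm_command, never from a script. Its argument "plan" is a list of rows, each an object with "dp": the shift along the tool's x, y, z in mm, a list of three; "spin": the turn about the tool's z in rad. A call has 1 to 5 rows; each row shifts and turns the commanded pose from where the row before left it, along the tool's axes as they then stand; what a row does not reach is not made up. A row lasts 1/10 s, in which the tool goes at most 50 mm and 8.59 degrees, less where a joint would pass 70% of its speed; a pose out of reach is approached as far as the arm can. A call is refused whole if a number of a shift passes 50 or a number of a turn 0.15, either way. A call with a gripper value outside its range is refused whole. "grip" is the closure, from -1 (fully open) to 1 (shut), set as the call begins (left out, the last holds). The fingers move at their own pace and stop on an object; "newtons" is the grip in N (left out, the last holds). Time passes only in rows, so rows that do not move let the fingers close. It gives the time, the measured TCP pose, the force, the opening and the grip force at its end, in the units of the state.
- manip.get_obs(): the state, without advancing time (a new reading comes with each control period).
- viewer.camera(name): name is "scene" or "side" or "wrist"; returns the picture (384x512x3 uint8, blue, green, red); there is no depth.
- viewer.camera_params(name): a dict with "vertical_fov" (degrees; the focal length in pixels is half the picture's height over the tangent of half this angle, whatever the lens; pixels are square), "cx", "cy" (the principal point, pixels), "R" (3x3) and "t" (3): a world point X has camera coordinates R X + t; the wrist camera has in their place "T_tool_cam" (4x4, takes a point from camera to tool coordinates, whose origin is the TCP and whose axes are the flange's). Camera axes: x right, y down, z forward; pixel columns grow to the right and rows downward; lengths in m; the calibration is good to about 2 mm. A picture is of the moment at which its call begins: read the wrist's pose just before it. camera_params takes no time and is no camera call.
- manip.hand_in(): hands the job in; it is judged then, once.
Trained networks look in the newest picture that a camera, given by its name, has taken for a name from the list of things; names that differ only in an ending like _2 or _b are one class to them, and where a whole thing is asked for, a point or a joint stands for the part that bears it (a point fixed in the world has none). Each returns a list of dicts, best first, with "score" (0 to 1); they miss things now and then, are a little off and sometimes report something else, mostly with a low value. They report only what shows in the picture. A call takes as long as a camera call.
- finder.find_in(camera, thing): "position" ([x, y, z] in m, in world coordinates, good to about 4 mm: the middle of the surface that is visible of it).
The state is a dict: "clock": time; "joint_pos": joint angles; "joint_velocities": joint speeds; "tau": joint torques, N m; "position": TCP position; "ee_rot": TCP orientation; "ft_force": force on the tool from outside, world axes, zero at the start; "torque": the same for the moment, N m; "grip_width": opening from 0.0 (shut) to 1.0 (fully open); "grasp_force": force on a finger pad.
Only numpy, scipy, OpenCV 4.12 (cv2) and the standard library are available. Lean on these libraries where they do the work, as an engineer would, in place of code of your own. Each camera call takes 0.05 s, during which the arm holds its last target. There are 200 camera calls.

TASK

Set up the marking jig on the bench without grasping anything. First push the jig's sprung stop plate back with your fingertips, away from the wood, until the stop pin drops, and let it spring back so that it stays latched at mid position against the pin. Then, with the stop latched, push the wooden offcut along its channel from behind until its end rests against the plate; do not lift or tip the offcut, and leave the jar, the pliers and the bolt lying round the jig where they are.

Things in the scene. Friction and masses are not known exactly. Their poses are not given: they have to be found in the camera images.
- jig: Fixed jig, base 460x110x12 mm (x -240 to +220 mm). Origin on its underside, centre line; z up, +x is the way stop and offcut are pushed. Two fences (x -200 to +30 mm, tops 26 mm above bench; low guides go on beside the plate) leave a channel 47 mm wide about y = 0. Behind it: stop plate (front face at x = 35 mm at rest), pin bridge (x 108 to 132 mm, 52 mm high), spring housing (to x 214 mm).
- stop (a joint): Stop slide along jig +x, m: 0 at rest (sprung to -x, towards the offcut), 0.060 at the end. Spring about 5 N at 0, 8 N at mid, 10 N at 0.060; damping 40 N per m/s. Let go before 0.036 it returns to 0. Pushed past 0.037 (0.045 to 0.055 is safe) the pin drops; let go, it comes back to 0.036 and stays latched. If pushed farther once latched, it again comes back to 0.036.
- stop_face (a point): Centre line of the front face (towards -x of the jig) of the stop's upright steel plate, 50 mm above the bench; moves with the stop, axes as the jig's. The plate is 44 mm wide, 12 mm thick and stands from 14 to 88 mm above the bench; push on this face along the jig's +x.
- pin (a joint): Spring-loaded stop pin in the bridge, in m: 0 raised (riding on the stop's bar), about 0.010 dropped (stop is latched or beyond mid position). It works by itself and need not be touched.
- pin_head (a point): Centre of the top of the stop pin's round black head (18 mm across), on the jig's centre line at x = 115 mm; 76 mm above the bench when raised, 66 mm when dropped.
- offcut: Softwood offcut, 160 x 42 x 38 mm, 0.13 to 0.25 kg, lying loose lengthwise in the jig's channel on the base (its top 50 mm above the bench). Origin at the centre of its underside; x along its length (ends at +-80 mm), the same way as the jig's x. Its front end starts 65 to 105 mm short of the plate at rest.
- jar: Glass jar of screws with a dark lid, 60 mm across, 76 mm high, standing beyond the jig as seen from the robot. Bystander; origin at the centre of its underside.
- pliers: Combination pliers with red grips, 180 x 60 x 18 mm, lying beyond the jig. Bystander; origin at the centre of the underside.
- bolt: Steel hexagon bolt, 66 x 18 x 16 mm, lying between the jig and the robot. Bystander; origin at the centre of the underside.

How it is judged:
By the outcome, as a careful person would: the job done as asked, in the order asked, and still so for the second after the job is handed in, with the robot touching nothing.
It also fails if it takes over 58 s, if anything falls off the work surface, if the arm or the gripper's body presses on something with over 40 N, if the wrist force passes 120 N, or if a joint passes its speed limit or range.

## Working session

There is one attempt and no reset: what is moved stays moved. The work goes in short steps, Python scripts to look and compute and a tool call to move; the robot and the scene stay as the last step left them, time stands still between calls to the robot, and variables do not carry over. Pictures are saved under pics/ and viewed, at most 10 in all, crops included, and the job is handed in when it is done.

Besides the shell and the picture viewer there is one more tool, called after "Request:" by a JSON object that holds its "fn" and its "kwargs". arm_command: Moves the arm, as the interface text tells. Its arguments: {"type":"object","properties":{"plan":{"type":"array","items":{"type":"object","properties":{"dp":{"type":"array","items":{"type":"number"}},"spin":{"type":"number"}}}},"grip":{"type":"number"},"newtons":{"type":"number"}},"required":["plan"]}

```bash
mkdir -p pics
cat > h.py <<'E'
from workcell import manip, viewer, finder
import numpy as np, cv2
from scipy.spatial.transform import Rotation as Ro
def pix(cam,X):
    p=viewer.camera_params(cam);c=np.array(p["R"])@np.array(X)+np.array(p["t"]);f=192/np.tan(np.radians(p["vertical_fov"])/2)
    return p["cx"]+f*c[0]/c[2],p["cy"]+f*c[1]/c[2]
def ray(cam,u,v,z):
    p=viewer.camera_params(cam);f=192/np.tan(np.radians(p["vertical_fov"])/2);R=np.array(p["R"]);t=np.array(p["t"])
    o=-R.T@t;d=R.T@np.array([(u-p["cx"])/f,(v-p["cy"])/f,1]);return o+d*(z-o[2])/d[2]
def obs():
    o=manip.get_obs();R=Ro.from_quat(o["ee_rot"]).as_matrix()
    print(o["clock"],np.round(o["position"],4),"R",np.round(R,3).tolist(),"F",np.round(o["ft_force"],1),"w",o["grip_width"]);return o,R
E
python3 - <<'E'
from h import *
obs()
a=viewer.camera("scene");b=viewer.camera("side")
cv2.imwrite("pics/a.png",a);cv2.imwrite("pics/b.png",b)
for c in("scene","side"):
  for n in("jig","stop","stop_face","pin_head","offcut","jar","pliers","bolt"):
    for r in finder.find_in(c,n)[:1]: print(c,n,np.round(r["position"],4),round(r["score"],2),np.round(pix(c,r["position"])))
E
```

```text
0.0 [ 0.149  -0.6068  0.4039] R [[0.971, 0.239, -0.0], [0.239, -0.971, 0.001], [-0.0, -0.001, -1.0]] F [ 0.5  0.1 -0.1] w 1.0033022450747484
scene jig [0.5177 0.0006 0.012 ] 0.88 [239. 224.]
scene stop [0.5303 0.0316 0.0362] 0.68 [234. 207.]
scene stop_face [0.5324 0.0346 0.0361] 0.67 [234. 206.]
scene pin_head [0.5225 0.1046 0.0748] 0.64 [210. 181.]
scene jar [ 0.6749 -0.0461  0.0595] 0.78 [301. 186.]
scene pliers [ 0.6982 -0.2226  0.0104] 0.56 [365. 235.]
side jig [0.5191 0.0989 0.0218] 0.7 [277. 240.]
side stop [0.534  0.0433 0.0531] 0.9 [278. 208.]
side stop_face [0.5313 0.04   0.0536] 0.68 [280. 207.]
side pin_head [0.5314 0.1082 0.0754] 0.65 [270. 221.]
side offcut [ 0.5553 -0.1106  0.0463] 0.9 [289. 165.]
side jar [ 0.6754 -0.0152  0.0579] 0.9 [223. 176.]
side pliers [ 0.6916 -0.2024  0.006 ] 0.64 [247. 149.]
side bolt [0.424  0.0307 0.013 ] 0.59 [333. 230.]
```

View pics/a.png

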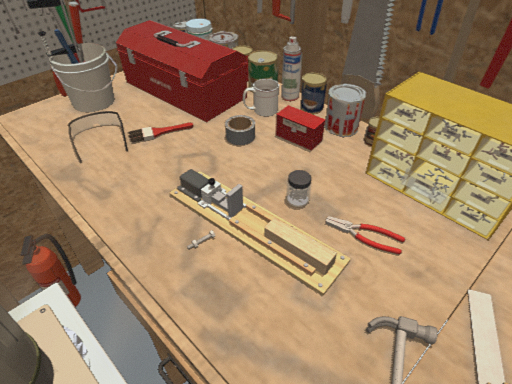

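View pics/b.png

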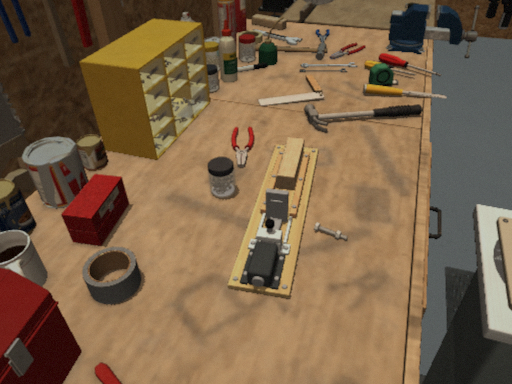

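The scene view shows the jig from (180,185) to (335,275), with the plate at about (234,200) and the offcut at about (300,245). In the side view its base corners are at about (265,146), (318,149), (231,285) and (291,295), and the bolt is at (330,231).

Run:
```python
from h import *
for c,P in(("scene",[(170,192),(190,172),(325,289),(349,261)]),("side",[(231,284),(291,295),(318,149),(266,146)])):
  for u,v in P: print(c,u,v,np.round(ray(c,u,v,.012),3))
print(ray("scene",212,181,.076),ray("side",269,222,.076))
p=viewer.camera_params("wrist");print(p)
a=cv2.imread("pics/a.png")[150:300,160:360];b=cv2.imread("pics/b.png")[130:300,200:360]
a=cv2.resize(a,(500,375),interpolation=3)
b=cv2.resize(b,None,fx=375/170,fy=375/170,interpolation=3)
cv2.imwrite("pics/c.png",np.hstack([a,b])[:,:800])
```

```text
scene 170 192 [0.464 0.203 0.012]
scene 190 172 [0.548 0.23  0.012]
scene 325 289 [ 0.522 -0.248  0.012]
scene 349 261 [ 0.612 -0.241  0.012]
side 231 284 [0.568 0.217 0.012]
side 291 295 [0.462 0.206 0.012]
side 318 149 [ 0.516 -0.246  0.012]
side 266 146 [ 0.646 -0.221  0.012]
[0.52542415 0.10114471 0.076     ] [0.53143751 0.11111295 0.076     ]
{'vertical_fov': 58.74180309831983, 'cx': 256.9166574683103, 'cy': 190.3223371686227, 'T_tool_cam': array([[-9.98043241e-05, -9.64343792e-01, -2.64652680e-01,
         6.68200410e-02],
       [ 9.99999957e-01, -1.69695618e-04,  2.41224066e-04,
        -4.09157178e-05],
       [-2.77533331e-04, -2.64652645e-01,  9.64343767e-01,
         3.06369473e-02],
       [ 0.00000000e+00,  0.00000000e+00,  0.00000000e+00,
         1.00000000e+00]])}
```

View pics/c.png

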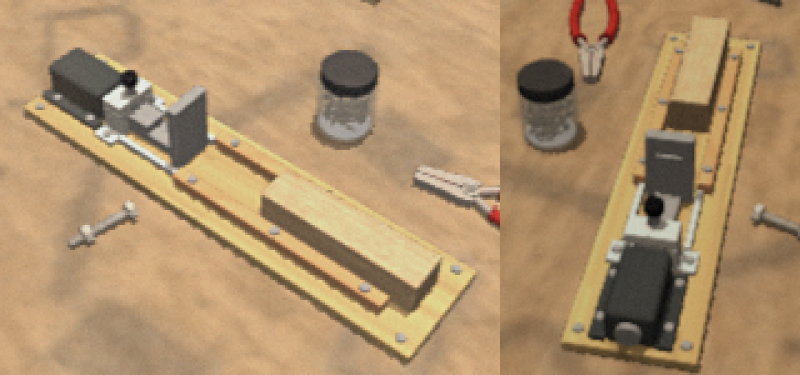

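Request:
{"fn": "arm_command", "kwargs": {"plan": [{"dp": [34, -31, 0]}, {"dp": [34, -31, 0]}, {"dp": [34, -31, 0]}, {"dp": [34, -31, 0]}, {"dp": [34, -31, 0]}], "grip": 1}}

```text
invalid input at $.plan[0]: expected keys dp, spin
```

Request:
{"fn": "arm_command", "kwargs": {"plan": [{"dp": [34, -31, 0]}, {"dp": [34, -31, 0]}, {"dp": [34, -31, 0]}, {"dp": [34, -31, 0]}, {"dp": [34, -31, 0]}]}}

```text
invalid input at $.plan[0]: expected keys dp, spin
```

Request:
{"fn": "arm_command", "kwargs": {"plan": [{"dp": [34, -31, 0]}, {"dp": [34, -31, 0]}, {"dp": [34, -31, 0]}, {"dp": [34, -31, 0]}, {"dp": [34, -31, 0]}]}}

```text
invalid input at $.plan[0]: expected keys dp, spin
```

Request:
{"fn": "arm_command", "kwargs": {"plan": [{"dp": [0, 0, 0], "spin": -0.148}, {"dp": [0, 0, 0], "spin": -0.148}, {"dp": [0, 0, 0], "spin": -0.148}, {"dp": [0, 0, 0], "spin": -0.148}, {"dp": [0, 0, 0], "spin": -0.148}]}}

```text
clock: 1.4
position: [0.1491, -0.607, 0.4048]
ee_rot: [0.881, 0.474, -0.0, 0.0]
ft_force: [-0.5, -0.6, 0.2]
grip_width: 1.0
grasp_force: 0.0
```

Request:
{"fn": "arm_command", "kwargs": {"plan": [{"dp": [0, 0, 0], "spin": -0.148}, {"dp": [0, 0, 0], "spin": -0.148}, {"dp": [0, 0, 0], "spin": -0.148}, {"dp": [0, 0, 0], "spin": -0.148}, {"dp": [0, 0, 0], "spin": -0.14}]}}

```text
clock: 1.9
position: [0.149, -0.607, 0.4047]
ee_rot: [0.653, 0.757, -0.0, 0.0]
ft_force: [-0.1, -0.2, -0.6]
grip_width: 1.007
grasp_force: 0.0
```

Request:
{"fn": "arm_command", "kwargs": {"plan": [{"dp": [34, 31, 0], "spin": 0}, {"dp": [34, 31, 0], "spin": 0}, {"dp": [34, 31, 0], "spin": 0}, {"dp": [34, 31, 0], "spin": 0}, {"dp": [34, 31, 0], "spin": 0}], "grip": 1}}

```text
clock: 2.4
position: [0.2792, -0.415, 0.4049]
ee_rot: [0.655, 0.755, -0.0, 0.0]
ft_force: [1.1, -0.3, 0.6]
grip_width: 0.144
grasp_force: 0.0
```

Request:
{"fn": "arm_command", "kwargs": {"plan": [{"dp": [34, 31, 0], "spin": 0}, {"dp": [34, 31, 0], "spin": 0}, {"dp": [34, 31, 0], "spin": 0}, {"dp": [34, 31, 0], "spin": 0}, {"dp": [34, 31, 0], "spin": 0}]}}

```text
clock: 2.9
position: [0.4085, -0.2247, 0.405]
ee_rot: [0.655, 0.755, -0.0, 0.001]
ft_force: [0.3, -0.7, -0.5]
grip_width: -0.004
grasp_force: 0.0
```

Request:
{"fn": "arm_command", "kwargs": {"plan": [{"dp": [34, 31, 0], "spin": 0}, {"dp": [34, 31, 0], "spin": 0}, {"dp": [34, 31, 0], "spin": 0}, {"dp": [34, 31, 0], "spin": 0}, {"dp": [0, 0, 0], "spin": 0}]}}

```text
clock: 3.4
position: [0.5132, -0.0683, 0.4051]
ee_rot: [0.652, 0.758, 0.002, -0.0]
ft_force: [-0.9, -0.5, 0.4]
grip_width: -0.001
grasp_force: 0.0
```

```bash
cat >> h.py <<'E'
def wcam():
    o,R=obs();T=np.array(viewer.camera_params("wrist")["T_tool_cam"]);M=np.eye(4);M[:3,:3]=R;M[:3,3]=o["position"];return M@T
def wpix(M,X):
    p=viewer.camera_params("wrist");f=192/np.tan(np.radians(p["vertical_fov"])/2);c=np.linalg.inv(M)@np.append(X,1);return p["cx"]+f*c[0]/c[2],p["cy"]+f*c[1]/c[2]
def wray(M,u,v,z):
    p=viewer.camera_params("wrist");f=192/np.tan(np.radians(p["vertical_fov"])/2);d=M[:3,:3]@np.array([(u-p["cx"])/f,(v-p["cy"])/f,1]);o=M[:3,3];return o+d*(z-o[2])/d[2]
E
python3 - <<'E'
from h import *
M=wcam();np.save("M.npy",M);print(np.round(manip.get_obs()["joint_pos"],2))
cv2.imwrite("pics/d.png",viewer.camera("wrist"))
for n in("jig","stop","stop_face","pin_head","offcut","bolt"):
    for r in finder.find_in("wrist",n)[:1]: print(n,np.round(r["position"],4),round(r["score"],2),np.round(wpix(M,r["position"])))
E
```

```text
3.4 [ 0.5132 -0.0683  0.4051] R [[-0.15, 0.989, 0.002], [0.989, 0.15, 0.003], [0.002, 0.002, -1.0]] F [-0.9 -0.5  0.4] w -0.0012756818008416288
[ 0.79  0.17 -0.82  1.71  0.13  1.32  0.1 ]
jig [0.5389 0.0033 0.015 ] 0.74 [292.  98.]
stop [0.5325 0.0505 0.0354] 0.79 [296.  44.]
stop_face [0.536  0.0509 0.0372] 0.65 [300.  44.]
offcut [ 0.5546 -0.1046  0.0481] 0.97 [291. 210.]
bolt [0.4279 0.0271 0.0092] 0.77 [186.  56.]
```

View pics/d.png

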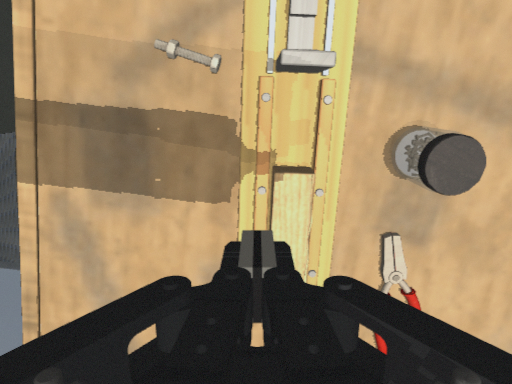

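The wrist view looks along the jig. The plate is at (279–335, 50–70), the offcut's front end is at row about 170 (columns 273–314), and the fence ends are at about (266,76) and (327,80).

Run:
```python
from h import *
M=np.load("M.npy")
for n,u,v,z in(("baseL",245,10,.012),("baseL",241,200,.012),("baseR",356,10,.012),("baseR",340,190,.012),("fenceL",266,76,.026),("fenceR",327,80,.026),("plateTL",281,49,.088),("plateTR",335,51,.088),("plateFL",280,58,.088),("plateFR",335,60,.088),("offL",274,168,.05),("offR",314,168,.05),("offback R",306,270,.05)): print(n,np.round(wray(M,u,v,z),4))
a=cv2.imread("pics/d.png")[0:290,220:370]
cv2.imwrite("pics/e.png",cv2.resize(a,None,fx=2.05,fy=2.05,interpolation=3))
```

```text
baseL [0.4804 0.0769 0.012 ]
baseL [ 0.5029 -0.113   0.012 ]
baseR [0.5862 0.0929 0.012 ]
baseR [ 0.6092 -0.0854  0.012 ]
fenceL [0.5096 0.0194 0.026 ]
fenceR [0.5689 0.0247 0.026 ]
plateTL [0.5169 0.0372 0.088 ]
plateTR [0.5591 0.0421 0.088 ]
plateFL [0.5173 0.0305 0.088 ]
plateFR [0.5604 0.0356 0.088 ]
offL [ 0.5301 -0.0645  0.05  ]
offR [ 0.5685 -0.0588  0.05  ]
offback R [ 0.5813 -0.1675  0.05  ]
```

View pics/e.png

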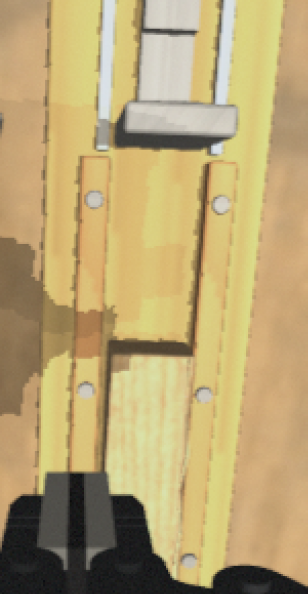

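Request:
{"fn": "arm_command", "kwargs": {"plan": [{"dp": [0, 0, 0], "spin": 0.026}, {"dp": [18, 12, 0], "spin": 0}, {"dp": [18, 12, 0], "spin": 0}, {"dp": [18, 12, 0], "spin": 0}, {"dp": [0, 0, 0], "spin": 0}]}}

```text
clock: 4.25
position: [0.5412, -0.0141, 0.4049]
ee_rot: [0.664, 0.748, 0.001, -0.0]
ft_force: [-0.5, -0.5, -0.5]
grip_width: -0.002
grasp_force: 0.0
```

Request:
{"fn": "arm_command", "kwargs": {"plan": [{"dp": [0, 0, 25], "spin": 0}, {"dp": [0, 0, 25], "spin": 0}, {"dp": [0, 0, 25], "spin": 0}, {"dp": [0, 0, 25], "spin": 0}, {"dp": [0, 0, 0], "spin": 0}]}}

```text
clock: 4.75
position: [0.5395, -0.0179, 0.3018]
ee_rot: [0.666, 0.746, -0.002, -0.002]
ft_force: [-0.5, 0.0, 0.3]
grip_width: -0.001
grasp_force: 0.0
```

Run:
```python
from h import *
obs()
a=viewer.camera("scene")[130:280,160:360];b=viewer.camera("side")[110:280,200:360]
a=cv2.resize(a,(500,375),interpolation=3)
b=cv2.resize(b,None,fx=375/170,fy=375/170,interpolation=3)
cv2.imwrite("pics/f.png",np.hstack([a,b])[:,:800])
```

```text
4.75 [ 0.5395 -0.0179  0.3018] R [[-0.114, 0.993, -0.005], [0.994, 0.114, -0.0], [0.001, -0.005, -1.0]] F [-0.5  0.   0.3] w -0.0012495444712663224
```

View pics/f.png

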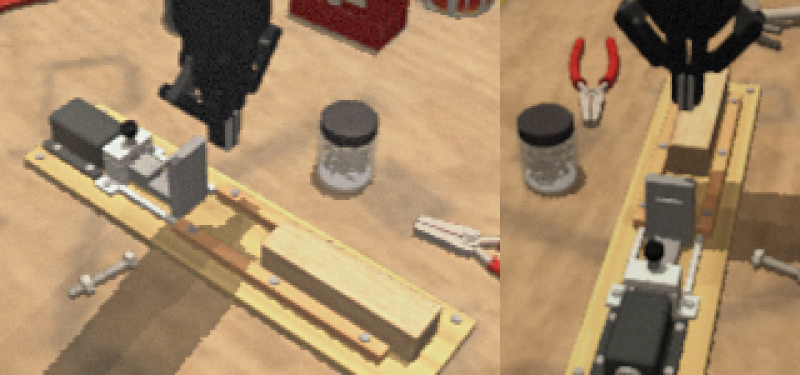

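The shut fingers hang over the channel between the plate and the offcut, about 4 mm off centre. I'll correct that and descend.

Request:
{"fn": "arm_command", "kwargs": {"plan": [{"dp": [3, 4, 20], "spin": 0}, {"dp": [1, 0, 20], "spin": 0}, {"dp": [1, 0, 20], "spin": 0}, {"dp": [1, 0, 14], "spin": 0}, {"dp": [0, 0, 0], "spin": 0}]}}

```text
clock: 5.35
position: [0.5439, -0.0103, 0.2302]
ee_rot: [0.665, 0.747, -0.0, -0.0]
ft_force: [-1.0, 0.2, 0.7]
grip_width: -0.003
grasp_force: 0.0
```

Request:
{"fn": "arm_command", "kwargs": {"plan": [{"dp": [5, 0, 0], "spin": 0}, {"dp": [5, 0, 0], "spin": 0}, {"dp": [5, 0, 0], "spin": 0}, {"dp": [5, 0, 0], "spin": 0}, {"dp": [0, 0, 0], "spin": 0}]}}

```text
clock: 5.85
position: [0.5418, 0.0108, 0.2311]
ee_rot: [0.664, 0.747, 0.0, 0.0]
ft_force: [0.1, 0.3, -0.7]
grip_width: 0.001
grasp_force: 0.0
```

Request:
{"fn": "arm_command", "kwargs": {"plan": [{"dp": [4, 0, 0], "spin": 0}, {"dp": [4, 0, 0], "spin": 0}, {"dp": [4, 0, 0], "spin": 0}, {"dp": [4, 0, 0], "spin": 0}, {"dp": [4, 0, 0], "spin": 0}]}}

```text
clock: 6.35
position: [0.5397, 0.0279, 0.2307]
ee_rot: [0.666, 0.746, -0.001, 0.001]
ft_force: [0.5, -8.0, 1.0]
grip_width: -0.003
grasp_force: 4.1
```

Request:
{"fn": "arm_command", "kwargs": {"plan": [{"dp": [4, 0, 0], "spin": 0}, {"dp": [4, 0, 0], "spin": 0}, {"dp": [4, 0, 0], "spin": 0}, {"dp": [4, 0, 0], "spin": 0}, {"dp": [0, 0, 0], "spin": 0}]}}

```text
clock: 6.85
position: [0.5379, 0.0442, 0.2307]
ee_rot: [0.666, 0.746, -0.001, 0.001]
ft_force: [1.2, -6.3, 1.0]
grip_width: -0.004
grasp_force: 3.0
```

Run:
```python
from h import *
M=wcam()
for c in("side","scene"):
  viewer.camera(c)
  for n in("pin_head","stop_face"):
    for r in finder.find_in(c,n)[:1]: print(c,n,np.round(r["position"],4),round(r["score"],2))
```

```text
6.85 [0.5379 0.0442 0.2307] R [[-0.114, 0.993, 0.0], [0.993, 0.114, -0.003], [-0.003, -0.0, -1.0]] F [ 1.2 -6.3  1. ] w -0.0036499062762579164
side pin_head [0.5293 0.1081 0.0757] 0.42
side stop_face [0.528  0.0668 0.062 ] 0.85
scene stop_face [0.5222 0.0589 0.0288] 0.64
```

Request:
{"fn": "arm_command", "kwargs": {"plan": [{"dp": [5, 0, 0], "spin": 0}, {"dp": [5, 0, 0], "spin": 0}, {"dp": [5, 0, 0], "spin": 0}, {"dp": [5, 0, 0], "spin": 0}, {"dp": [0, 0, 0], "spin": 0}]}}

```text
clock: 7.65
position: [0.5357, 0.0639, 0.2308]
ee_rot: [0.666, 0.746, -0.001, 0.001]
ft_force: [1.1, -7.3, 0.8]
grip_width: -0.005
grasp_force: 3.8
```

Run:
```python
from h import *
M=wcam()
a=viewer.camera("scene")[130:280,160:360];b=viewer.camera("side")[110:280,200:360]
for c in("side","scene"):
  for n in("pin_head","stop_face"):
    for r in finder.find_in(c,n)[:1]: print(c,n,np.round(r["position"],4),round(r["score"],2))
a=cv2.resize(a,(500,375),interpolation=3)
b=cv2.resize(b,None,fx=375/170,fy=375/170,interpolation=3)
cv2.imwrite("pics/g.png",np.hstack([a,b])[:,:800])
```

```text
7.65 [0.5357 0.0639 0.2308] R [[-0.114, 0.993, 0.001], [0.993, 0.114, -0.003], [-0.003, 0.0, -1.0]] F [ 1.1 -7.3  0.8] w -0.004532072116235508
side stop_face [0.5297 0.0879 0.0699] 0.67
scene stop_face [0.5207 0.073  0.0386] 0.81
```

View pics/g.png

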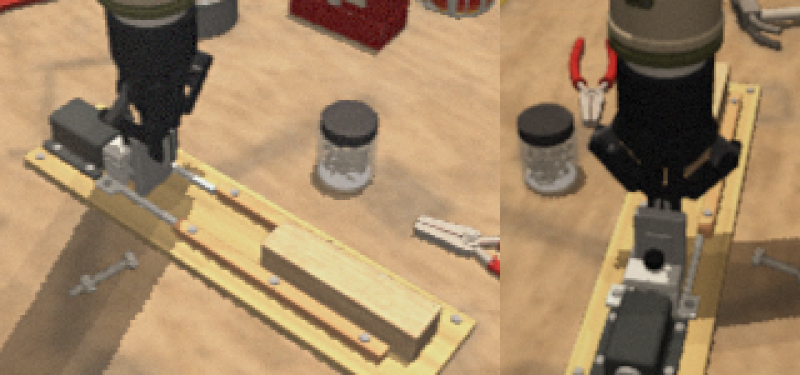

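The pin head has gone down about 10 px in the side crop (from 250 to 260), so it seems to have dropped. I'll nudge 2 mm more, then back off slowly.

Request:
{"fn": "arm_command", "kwargs": {"plan": [{"dp": [2, 0, 0], "spin": 0}, {"dp": [0, 0, 0], "spin": 0}, {"dp": [-4, 0, 0], "spin": 0}, {"dp": [-4, 0, 0], "spin": 0}, {"dp": [-3, 0, 0], "spin": 0}]}}

```text
clock: 8.45
position: [0.5367, 0.0549, 0.2307]
ee_rot: [0.666, 0.746, -0.001, 0.001]
ft_force: [1.4, -5.2, 1.1]
grip_width: 0.003
grasp_force: 2.9
```

Request:
{"fn": "arm_command", "kwargs": {"plan": [{"dp": [-4, 0, 0], "spin": 0}, {"dp": [-4, 0, 0], "spin": 0}, {"dp": [-4, 0, 0], "spin": 0}, {"dp": [0, 0, 0], "spin": 0}]}}

```text
clock: 8.85
position: [0.5378, 0.0441, 0.2306]
ee_rot: [0.665, 0.747, -0.0, 0.0]
ft_force: [0.1, 0.9, 1.4]
grip_width: -0.002
grasp_force: 0.0
```

The force has gone while the slide is still near mid position, so it is latched. Next I rise and go behind the offcut.

Request:
{"fn": "arm_command", "kwargs": {"plan": [{"dp": [-5, 0, -10], "spin": 0}, {"dp": [-5, 0, -25], "spin": 0}, {"dp": [-7, 0, -25], "spin": 0}, {"dp": [-20, 0, -10], "spin": 0}, {"dp": [-30, 0, 0], "spin": 0}]}}

```text
clock: 9.35
position: [0.546, -0.0208, 0.3036]
ee_rot: [0.664, 0.748, 0.001, 0.001]
ft_force: [1.0, 0.2, -0.3]
grip_width: -0.003
grasp_force: 0.0
```

Request:
{"fn": "arm_command", "kwargs": {"plan": [{"dp": [-30, 0, 0], "spin": 0}, {"dp": [-30, 0, 0], "spin": 0}, {"dp": [-30, 0, 0], "spin": 0}, {"dp": [-30, 0, 0], "spin": 0}, {"dp": [-30, 0, 0], "spin": 0}]}}

```text
clock: 9.85
position: [0.5629, -0.1722, 0.3016]
ee_rot: [0.665, 0.747, 0.0, 0.0]
ft_force: [-0.3, 0.4, 0.6]
grip_width: 0.003
grasp_force: 0.0
```

Request:
{"fn": "arm_command", "kwargs": {"plan": [{"dp": [-30, 0, 0], "spin": 0}, {"dp": [-30, 0, 0], "spin": 0}, {"dp": [-25, 0, 0], "spin": 0}, {"dp": [0, 0, 0], "spin": 0}, {"dp": [0, 0, 0], "spin": 0}]}}

```text
clock: 10.35
position: [0.5727, -0.2557, 0.3012]
ee_rot: [0.665, 0.747, 0.0, -0.0]
ft_force: [0.0, 0.3, -0.3]
grip_width: 0.004
grasp_force: 0.0
```

Run:
```python
from h import *
M=wcam()
a=viewer.camera("wrist");b=viewer.camera("side")[110:280,200:360]
cv2.imwrite("pics/i.png",np.hstack([cv2.resize(a,(460,345)),cv2.resize(b,(325,345),interpolation=3)]))
for n in("pin_head","stop_face","offcut"):
    for r in finder.find_in("side",n)[:1]: print(n,np.round(r["position"],4),round(r["score"],2))
for r in finder.find_in("wrist","offcut")[:1]: print(n,np.round(r["position"],4),round(r["score"],2))
```

```text
10.35 [ 0.5727 -0.2557  0.3012] R [[-0.115, 0.993, 0.0], [0.993, 0.115, 0.0], [0.0, 0.0, -1.0]] F [ 0.   0.3 -0.3] w 0.0036318293735664135
stop_face [0.5283 0.0761 0.0598] 0.91
offcut [ 0.5562 -0.114   0.0474] 0.86
offcut [ 0.5581 -0.1775  0.0467] 0.9
```

View pics/i.png

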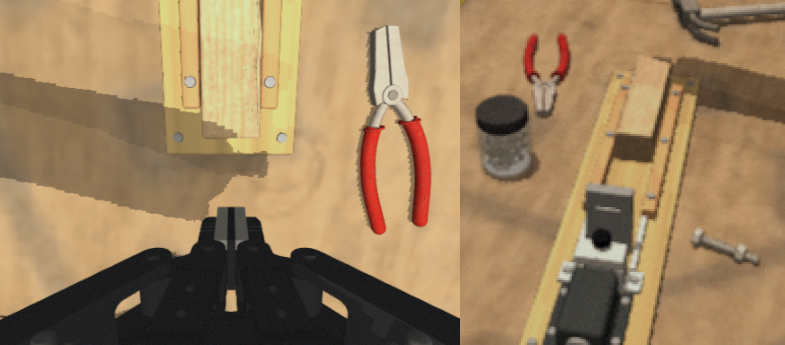

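The stop stays latched: the plate stands back against the bridge and the pin is down. The fingers are centred on the offcut (wrist columns 232 and 231), with clear space behind its rear end at row 138.

Request:
{"fn": "arm_command", "kwargs": {"plan": [{"dp": [0, 0, 22], "spin": 0}, {"dp": [0, 0, 22], "spin": 0}, {"dp": [0, 0, 22], "spin": 0}, {"dp": [0, 0, 20], "spin": 0}, {"dp": [0, 0, 12], "spin": 0}]}}

```text
clock: 11.15
position: [0.5723, -0.255, 0.2012]
ee_rot: [0.665, 0.747, -0.0, -0.001]
ft_force: [0.2, -0.2, 1.4]
grip_width: -0.003
grasp_force: 0.0
```

Request:
{"fn": "arm_command", "kwargs": {"plan": [{"dp": [2, 0, 0], "spin": 0.01}, {"dp": [5, 0, 0], "spin": 0}, {"dp": [5, 0, 0], "spin": 0}, {"dp": [5, 0, 0], "spin": 0}, {"dp": [5, 0, 0], "spin": 0}]}}

```text
clock: 11.65
position: [0.5706, -0.2332, 0.2036]
ee_rot: [0.669, 0.744, 0.0, 0.001]
ft_force: [0.6, -1.8, 1.5]
grip_width: -0.001
grasp_force: 1.0
```

Request:
{"fn": "arm_command", "kwargs": {"plan": [{"dp": [5, 0, 1], "spin": -0.012}, {"dp": [5, 0, 1], "spin": 0}, {"dp": [5, 0, 0], "spin": 0}, {"dp": [5, 0, 0], "spin": 0}, {"dp": [5, 0, 0], "spin": 0}]}}

```text
clock: 12.15
position: [0.5674, -0.2084, 0.2007]
ee_rot: [0.664, 0.748, -0.0, 0.0]
ft_force: [0.2, -2.5, 0.9]
grip_width: -0.004
grasp_force: 1.0
```

Request:
{"fn": "arm_command", "kwargs": {"plan": [{"dp": [5, 0, 0], "spin": 0}, {"dp": [5, 0, 0], "spin": 0}, {"dp": [5, 0, 0], "spin": 0}, {"dp": [5, 0, 0], "spin": 0}, {"dp": [5, 0, 0], "spin": 0}]}}

```text
clock: 12.65
position: [0.5645, -0.1835, 0.2007]
ee_rot: [0.664, 0.748, -0.0, 0.0]
ft_force: [1.1, -2.4, 0.9]
grip_width: -0.004
grasp_force: 0.9
```

Request:
{"fn": "arm_command", "kwargs": {"plan": [{"dp": [5, 0, 0], "spin": 0}, {"dp": [5, 0, 0], "spin": 0}, {"dp": [5, 0, 0], "spin": 0}, {"dp": [5, 0, 0], "spin": 0}, {"dp": [5, 0, 0], "spin": 0}]}}

```text
clock: 13.15
position: [0.5616, -0.1587, 0.2007]
ee_rot: [0.664, 0.748, 0.0, 0.0]
ft_force: [-0.2, -1.8, 0.5]
grip_width: 0.001
grasp_force: 0.9
```

Request:
{"fn": "arm_command", "kwargs": {"plan": [{"dp": [5, 0, 0], "spin": 0}, {"dp": [5, 0, 0], "spin": 0}, {"dp": [5, 0, 0], "spin": 0}, {"dp": [5, 0, 0], "spin": 0}, {"dp": [5, 0, 0], "spin": 0}]}}

```text
clock: 13.65
position: [0.5586, -0.1339, 0.2007]
ee_rot: [0.664, 0.748, -0.0, 0.0]
ft_force: [0.6, -1.4, 0.7]
grip_width: -0.001
grasp_force: 0.8
```

Request:
{"fn": "arm_command", "kwargs": {"plan": [{"dp": [3, 0, 0], "spin": 0}, {"dp": [3, 0, 0], "spin": 0}, {"dp": [2, 0, 0], "spin": 0}, {"dp": [2, 0, 0], "spin": 0}, {"dp": [2, 0, 0], "spin": 0}]}}

```text
clock: 14.15
position: [0.5572, -0.1223, 0.2007]
ee_rot: [0.664, 0.748, -0.0, 0.0]
ft_force: [-0.1, -1.2, 0.5]
grip_width: 0.001
grasp_force: 0.7
```

Request:
{"fn": "arm_command", "kwargs": {"plan": [{"dp": [2, 0, 0], "spin": 0}, {"dp": [2, 0, 0], "spin": 0}, {"dp": [2, 0, 0], "spin": 0}, {"dp": [1, 0, 0], "spin": 0}]}}

```text
clock: 14.55
position: [0.5564, -0.1151, 0.2007]
ee_rot: [0.664, 0.748, -0.0, -0.0]
ft_force: [-0.8, -1.2, 0.5]
grip_width: 0.0
grasp_force: 0.7
```

Request:
{"fn": "arm_command", "kwargs": {"plan": [{"dp": [1, 0, 0], "spin": 0}, {"dp": [1, 0, 0], "spin": 0}, {"dp": [1, 0, 0], "spin": 0}]}}

```text
clock: 14.85
position: [0.556, -0.1124, 0.2007]
ee_rot: [0.664, 0.748, -0.0, 0.0]
ft_force: [-0.7, -1.3, 0.6]
grip_width: 0.001
grasp_force: 0.7
```

Run:
```python
from h import *
obs()
b=viewer.camera("side")[130:250,240:340];a=viewer.camera("scene")[150:270,190:330]
cv2.imwrite("pics/j.png",np.hstack([cv2.resize(a,(430,368),interpolation=3),cv2.resize(b,(307,368),interpolation=3)]))
```

```text
14.85 [ 0.556  -0.1124  0.2007] R [[-0.118, 0.993, -0.0], [0.993, 0.118, -0.0], [-0.0, -0.0, -1.0]] F [-0.7 -1.3  0.6] w 0.0010433845481490995
```

View pics/j.png

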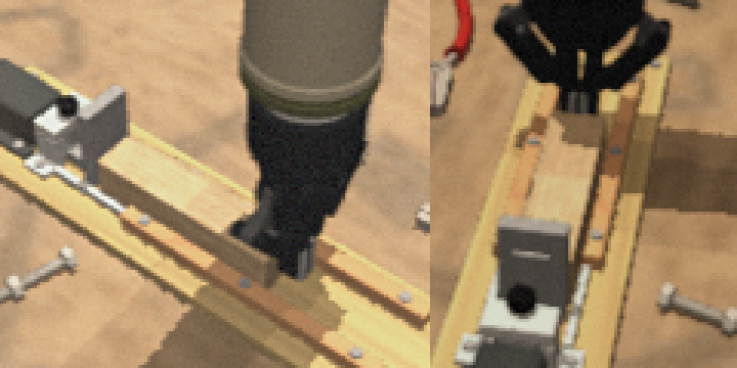

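The offcut's front end is almost at the plate (around (100,155) in the left half), with a small gap left. I'll go on slowly and watch the force.

Request:
{"fn": "arm_command", "kwargs": {"plan": [{"dp": [1, 0, 0], "spin": 0}, {"dp": [1, 0, 0], "spin": 0}, {"dp": [1, 0, 0], "spin": 0}]}}

```text
clock: 15.25
position: [0.5557, -0.1094, 0.2007]
ee_rot: [0.664, 0.748, -0.0, -0.0]
ft_force: [1.6, -0.5, 1.1]
grip_width: 0.001
grasp_force: 0.6
```

Request:
{"fn": "arm_command", "kwargs": {"plan": [{"dp": [1, 0, 0], "spin": 0}, {"dp": [1, 0, 0], "spin": 0}, {"dp": [0, 0, 0], "spin": 0}]}}

```text
clock: 15.55
position: [0.5554, -0.1071, 0.2007]
ee_rot: [0.664, 0.748, 0.0, -0.0]
ft_force: [0.5, 0.1, 0.1]
grip_width: 0.005
grasp_force: 0.0
```

Request:
{"fn": "arm_command", "kwargs": {"plan": [{"dp": [1, 0, 0], "spin": 0}, {"dp": [1, 0, 0], "spin": 0}]}}

```text
clock: 15.75
position: [0.5552, -0.1059, 0.2007]
ee_rot: [0.664, 0.747, -0.0, 0.0]
ft_force: [0.5, -4.3, 0.3]
grip_width: 0.004
grasp_force: 2.4
```

Request:
{"fn": "arm_command", "kwargs": {"plan": [{"dp": [1, 0, 0], "spin": 0}, {"dp": [1, 0, 0], "spin": 0}]}}

```text
clock: 15.95
position: [0.5549, -0.1053, 0.2008]
ee_rot: [0.665, 0.747, -0.001, 0.001]
ft_force: [0.4, -10.5, 0.6]
grip_width: 0.003
grasp_force: 4.8
```

Request:
{"fn": "arm_command", "kwargs": {"plan": [{"dp": [1, 0, 0], "spin": 0}, {"dp": [1, 0, 0], "spin": 0}]}}

```text
clock: 16.15
position: [0.5547, -0.1038, 0.2008]
ee_rot: [0.665, 0.747, -0.001, 0.001]
ft_force: [-0.1, -9.1, -0.2]
grip_width: 0.003
grasp_force: 5.0
```

The force rose to about 9 N, so the offcut is against the plate and pushing it slightly past the latch. I'll ease back so the plate returns to the pin with the wood against it, then retreat.

Request:
{"fn": "arm_command", "kwargs": {"plan": [{"dp": [-1, 0, 0], "spin": 0}, {"dp": [-1, 0, 0], "spin": 0}, {"dp": [-1, 0, 0], "spin": 0}, {"dp": [-1, 0, 0], "spin": 0}, {"dp": [-1, 0, 0], "spin": 0}]}}

```text
clock: 16.65
position: [0.5553, -0.1062, 0.2007]
ee_rot: [0.664, 0.748, 0.0, -0.0]
ft_force: [-0.4, -0.8, -0.8]
grip_width: -0.002
grasp_force: 0.0
```

Request:
{"fn": "arm_command", "kwargs": {"plan": [{"dp": [-2, 0, 0], "spin": 0}, {"dp": [-5, 0, 0], "spin": 0}, {"dp": [-10, 0, 0], "spin": 0}, {"dp": [-10, 0, -10], "spin": 0}, {"dp": [-10, 0, -25], "spin": 0}]}}

```text
clock: 17.15
position: [0.559, -0.1445, 0.2349]
ee_rot: [0.664, 0.747, -0.001, -0.002]
ft_force: [-0.2, 0.0, 0.3]
grip_width: 0.003
grasp_force: 0.0
```

Request:
{"fn": "arm_command", "kwargs": {"plan": [{"dp": [-20, 0, -30], "spin": 0}, {"dp": [-30, 0, -30], "spin": 0}, {"dp": [-30, 0, -30], "spin": 0}, {"dp": [-20, 0, -20], "spin": 0}, {"dp": [0, 0, 0], "spin": 0}]}}

```text
clock: 17.65
position: [0.5715, -0.2472, 0.3494]
ee_rot: [0.666, 0.746, 0.0, 0.003]
ft_force: [0.8, -0.0, 0.2]
grip_width: -0.003
grasp_force: 0.0
```

Run:
```python
from h import *
obs()
b=viewer.camera("side")[130:250,240:340];a=viewer.camera("scene")[150:270,190:330];w=viewer.camera("wrist")[0:200,200:380]
cv2.imwrite("pics/k.png",np.hstack([cv2.resize(a,(280,240),interpolation=3),cv2.resize(b,(200,240),interpolation=3),cv2.resize(w,(306,340),interpolation=3)[:240]]))
```

```text
17.65 [ 0.5715 -0.2472  0.3494] R [[-0.112, 0.994, 0.005], [0.994, 0.112, -0.003], [-0.004, 0.004, -1.0]] F [ 0.8 -0.   0.2] w -0.0031015507628132165
```

View pics/k.png

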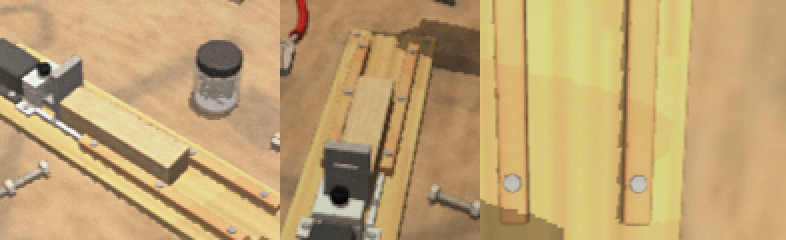

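The offcut rests against the plate, which is latched with the pin down. The bolt and jar are where they were, and the robot is clear.

```bash
python3 -c "
from workcell import manip
print(manip.hand_in())"
```

```text
the job is handed in; nothing more can be done
None
```

The job is handed in at about 18 s of the 58 s allowed: the stop is latched at mid position with the pin down, the offcut was pushed up flush against the plate, and nothing was grasped or knocked; the judging result was not shown.

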